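Clear the basement bench after a paint job

ROBOT

A 7-joint arm with a two-finger parallel gripper is mounted at the origin on the work surface. World frame = base frame: x ahead of the robot, y to its left, z up, the work surface at z = 0. Lengths are in m, angles in degrees, forces in N, time in s.
With the tool pointing down it reaches from about 0.425 to 0.875 m from the base axis. Payload 4.7 kg.
Tool frame: the origin (TCP) lies at the very end of the fingers, on their centre line; the grasp point (between the pads) lies 19 mm behind it; z points along the fingers, y is the line along which they close (so a half turn about z gives the same grasp; the last joint's range is limited). The gripper opens to 87 mm and grips with 3 to 60 N. Pads are 19 mm wide; open, the fingers measure 117 mm over their backs; the gripper's body (75 mm by 190 mm) begins 51 mm behind the grasp point.
Start: joints at [67.901, 18.392, -4.016, 83.108, 1.295, 78.541, -3.26], TCP at [0.253, -0.599, 0.223] pointing down, gripper open.
Joint ranges: [-163.93, 163.93], [-17.29, 119.83], [-79.2, 71.16], [3.27, 140.29], [-89.18, 269.18], [5.43, 117.66], [-154.24, 154.24]. Speed limits (degrees/s): [147.25, 147.25, 180, 180, 180, 180, 180].

INTERFACE

Orientations are given as [roll, pitch, yaw] about the fixed x, y, z axes, in that order (R = Rz(yaw) Ry(pitch) Rx(roll)).
In Python, from cell import telemetry, cams, env gives the robot as it stands.
- The arm moves only by the tool arm_command, never from a script. Its argument "series" is text: rows parted by semicolons, each of 5 numbers parted by spaces: the shift along the tool's x, y, z in mm, then the turn about the tool's z in rad, then the closure in counts, from 0 (fully open) to 255 (shut). A call has 1 to 20 rows; each row shifts and turns the commanded pose from where the row before left it, along the tool's axes as they then stand; what a row does not reach is not made up. A row lasts 1/12 s, in which the tool goes at most 41.7 mm and 7.16 degrees, less where a joint would pass 70% of its speed; a pose out of reach is approached as far as the arm can. A call is refused whole if a number of a shift passes 41.7 or a number of a turn 0.125, either way. A call with a gripper value outside its range is refused whole. The fingers move at their own pace and stop on an object; "squeeze" is the grip in N (left out, the last holds). Time passes only in rows, so rows that do not move let the fingers close. It gives the time, the measured TCP pose, the force, the opening and the grip force at its end, in the units of the state.
- telemetry.get_obs(): the state, without advancing time (a new reading comes with each control period).
- cams.read_camera(name): name is "side" or "top"; returns the picture (420x560x3 uint8, blue, green, red); there is no depth.
- cams.calibration(name): a dict with "K" (3x3 intrinsics, pixels), "dist" ([k1, k2, p1, p2, k3] as OpenCV has them; the pictures are not rectified), "origin" and "rotation" of the camera in the world. Camera axes: x right, y down, z forward; pixel columns grow to the right and rows downward; lengths in m; the calibration is good to about 2 mm. A picture is of the moment at which its call begins. calibration takes no time and is no camera call.
- env.sign_off(): hands the job in; it is judged then, once.
The state is a dict: "time_s": time; "qpos": joint angles; "joint_velocities": joint speeds; "effort": joint torques, N m; "tool_pos": TCP position; "tool_rot": TCP orientation; "force": force on the tool from outside, world axes, zero at the start; "wrist_torque": the same for the moment, N m; "grip_width": finger opening in m; "grasp_force": force on a finger pad.
Only numpy, scipy, OpenCV 4.12 (cv2) and the standard library are available. Lean on these libraries where they do the work, as an engineer would, in place of code of your own. Each camera call takes 0.05 s, during which the arm holds its last target. There are 200 camera calls.

TASK

Put the paint things away where each kind belongs: the two spray cans standing fully down in the free holes of the can rack, the two tester tins standing on the floor of the wooden tray beside the tin already there, and the putty knife lying flat in the grey tool tray. Keep cans and tins upright all the time, set each thing down rather than dropping it, and leave the can and the tin already stored standing in their places.

Things in the scene. Friction and masses are not known exactly. Their poses are not given: they have to be found in the camera images.
- spray_can_a: one of two alike spray cans to put away, upright on the bench: aluminium, 45 mm in diameter (straight side up to 103 mm), paper label, black cap, 135 mm tall, 0.16 kg. Origin at the centre of its underside, z up; yaw means nothing. Grip it 70 to 100 mm above its foot, so that the fingers stay above the rack's board
- spray_can_b: one of two alike spray cans to put away, upright on the bench: aluminium, 45 mm in diameter (straight side up to 103 mm), paper label, black cap, 135 mm tall, 0.16 kg. Origin at the centre of its underside, z up; yaw means nothing. Grip it 70 to 100 mm above its foot, so that the fingers stay above the rack's board
- tin_a: one of two alike steel tester paint tins to put away, upright on the bench: 48 mm in diameter, 50 mm tall, paper label, pressed lid, 0.12 kg. Origin at the centre of its underside, z up; yaw means nothing. Grip it near its top, so that the fingertips stay above the tray's lip
- tin_b: one of two alike steel tester paint tins to put away, upright on the bench: 48 mm in diameter, 50 mm tall, paper label, pressed lid, 0.12 kg. Origin at the centre of its underside, z up; yaw means nothing. Grip it near its top, so that the fingertips stay above the tray's lip
- putty_knife: putty knife lying flat at the left or right, 160 mm long, 0.07 kg: dark wooden handle 100 long, 22 wide, 18 mm thick, flat underneath; steel blade up to 32 wide, 2 mm thick, 8 mm above the surface. Origin under the middle of its length, level with the handle's underside; x towards the blade tip (handle x = -80 to +20 mm, tip +80), z up. Pinch across the handle at x = -25 mm (balance)
- can_rack: plywood rack, 96 (own x) by 220 mm (own y, roughly to the robot's left), 62 mm high, fixed: base board, top at 15 mm; over it a board (52 to 62 mm) with three 61 mm holes at x = 0, y = -72, 0, +72 mm. A can stands through a hole on the base board. The hole at y = -72 is taken, the others free. Origin: centre of the underside. Rack and trays stand in one row, in any order
- tin_tray: low wooden tray, 96 (own x) by 220 mm (own y, roughly to the robot's left) outside, 80 by 204 mm inside, fixed; floor 6 mm and lip 22 mm above the bench. One tin stands in it towards the -y end (stored_tin), the rest is free. Origin: centre of the underside
- tool_tray: shallow grey steel tray, empty, 96 (own x) by 220 mm (own y, roughly to the robot's left) outside, 88 by 212 mm inside, fixed; floor 4 mm and lip 14 mm above the bench. The putty knife fits lengthwise along y, blade either way. Origin: centre of the underside
- stored_can: a like spray can that already stands in the -y hole of the rack (loose, with play) and stays there. Origin: centre of its underside
- stored_tin: a like tester tin that already stands (loose) in the tin tray, 50 to 78 mm towards -y from the tray's centre, and stays in the tray. Origin: centre of its underside
Mind the look-alikes: they are no part of the job. Leave any blue look-alike of the tin_b alone.

How it is judged:
By the outcome, as a careful person would: the job done as asked, in the order asked, and still so for the second after the job is handed in, with the robot touching nothing.
It also fails if it takes over 138 s, if anything falls off the work surface, if the arm or the gripper's body presses on something with over 40 N, if the wrist force passes 120 N, or if a joint passes its speed limit or range.

## Working session

There is one attempt and no reset: what is moved stays moved. The work goes in short steps, Python scripts to look and compute and a tool call to move; the robot and the scene stay as the last step left them, time stands still between calls to the robot, and variables do not carry over. Pictures are saved under pics/ and viewed, at most 14 in all, crops included, and the job is handed in when it is done.

Besides the shell and the picture viewer there is one more tool, called after "Request:" as name(argument=value, ...), one argument or row to a line, values as JSON. arm_command: Moves the arm, as the interface text tells. Its arguments: {"type":"object","properties":{"series":{"type":"string"},"squeeze":{"type":"number"}},"required":["series"]}

```bash
mkdir -p pics; ls
python3 - <<'E'
from cell import telemetry,cams
import cv2
for n in("side","top"):
    cv2.imwrite(f"pics/{n}0.png",cams.read_camera(n)); c=cams.calibration(n); print(n,c)
o=telemetry.get_obs(); print(o)
E
```

```text
pics
side {'K': array([[387.437594  ,   0.        , 271.1788834 ],
       [  0.        , 387.437594  , 208.80877136],
       [  0.        ,   0.        ,   1.        ]]), 'dist': array([-0.06297885,  0.        ,  0.        ,  0.        ,  0.        ]), 'origin': array([0.14177279, 0.46931672, 0.75044792]), 'rotation': array([-140.64735909,   -0.38714385, -140.72912769])}
top {'K': array([[406.1474191 ,   0.        , 277.70266807],
       [  0.        , 406.1474191 , 206.12566834],
       [  0.        ,   0.        ,   1.        ]]), 'dist': array([-0.00373765,  0.        ,  0.        ,  0.        ,  0.        ]), 'origin': array([0.4159492 , 0.01024122, 1.0972041 ]), 'rotation': array([-176.43632937,   -0.79286416,  -88.9547409 ])}
{'time_s': 0.1, 'qpos': array([67.8989128 , 18.43636491, -4.01865238, 83.1677915 ,  1.29495734,
       78.5399545 , -3.26105233]), 'joint_velocities': array([-0.07856559, -0.18604121,  0.13228587, -0.14883661,  0.01612762,
       -0.04536273,  0.05362744]), 'effort': array([ 6.23017204e-04, -4.92571950e+01, -4.05211682e-01, -3.13398671e+01,
       -6.41415012e-02,  3.95710731e-02,  4.52391873e-05]), 'tool_pos': array([ 0.25281965, -0.59828517,  0.22155476]), 'tool_rot': array([-1.79901131e+02,  4.35513455e-03,  2.29125837e+01]), 'force': array([ 0.04227333, -0.88472533, -0.22417788]), 'wrist_torque': array([-0.01977762,  0.03356582, -0.01628743]), 'grasp_force': 0.0, 'grip_width': 0.08702231710375875}
```

View pics/top0.png

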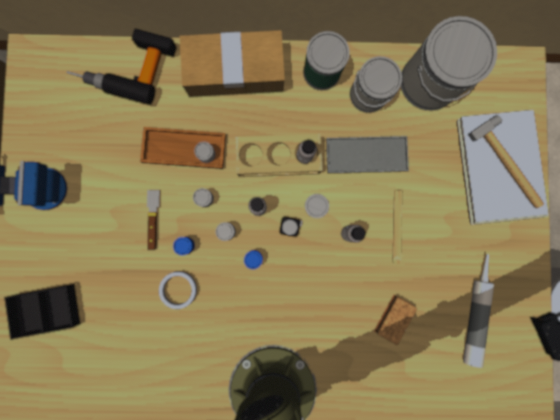

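View pics/side0.png

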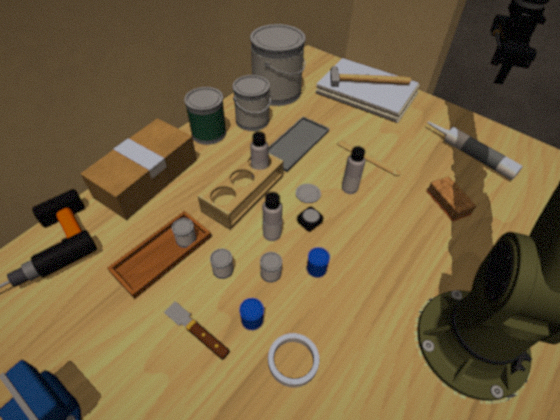

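The top view shows two plain grey tins at (204,197) and (226,231). Blue look-alikes are at (184,245) and (254,259), so the grey ones are meant. The cans to move are at (258,205) and (356,233). The stored can is at (307,150), with free holes at (281,153) and (254,154). The flat disc at (317,205) and the black square at (290,227) aren't part of the job. The knife is at (152,220). I'll confirm with one enlarged crop.

```bash
cat > h.py <<'E'
import numpy as np,cv2
from scipy.spatial.transform import Rotation as Ro
from cell import cams,telemetry
def cast(n,uv,z):
    c=cams.calibration(n)
    p=cv2.undistortPoints(np.array(uv,float).reshape(-1,1,2),c["K"],c["dist"]).reshape(-1,2)
    R=Ro.from_euler('xyz',c["rotation"],degrees=True).as_matrix()
    d=np.c_[p,np.ones(len(p))]@R.T
    o=c["origin"]; return (o+d*((z-o[2])/d[:,2])[:,None])[:,:2]
def proj(n,P):
    c=cams.calibration(n)
    R=Ro.from_euler('xyz',c["rotation"],degrees=True).as_matrix()
    P=(np.array(P,float).reshape(-1,3)-c["origin"])@R
    return cv2.projectPoints(P,np.zeros(3),np.zeros(3),c["K"],c["dist"])[0].reshape(-1,2)
E
python3 - <<'E'
import cv2,numpy as np
from h import *
a=cv2.imread("pics/top0.png")[120:275,130:420]
cv2.imwrite("pics/c1.png",cv2.resize(a,None,fx=2.75,fy=2.75,interpolation=cv2.INTER_CUBIC))
b=cv2.imread("pics/side0.png")[120:370,100:420]
cv2.imwrite("pics/c2.png",cv2.resize(b,None,fx=2.4,fy=2.4,interpolation=cv2.INTER_CUBIC))
print(cast("top",[(204,197),(226,231)],.05),cast("top",[(258,205),(356,233)],.13),cast("side",[(222,257),(271,260)],.05),cast("side",[(272,200),(357,154)],.13))
E
```

```text
[[0.50138803 0.18758683]
 [0.41486135 0.12861068]] [[ 0.47821651  0.04499477]
 [ 0.41583022 -0.18979333]] [[0.49840785 0.19064096]
 [0.41349976 0.13010627]] [[ 0.47447095  0.05305613]
 [ 0.41038857 -0.18576995]]
```

View pics/c1.png

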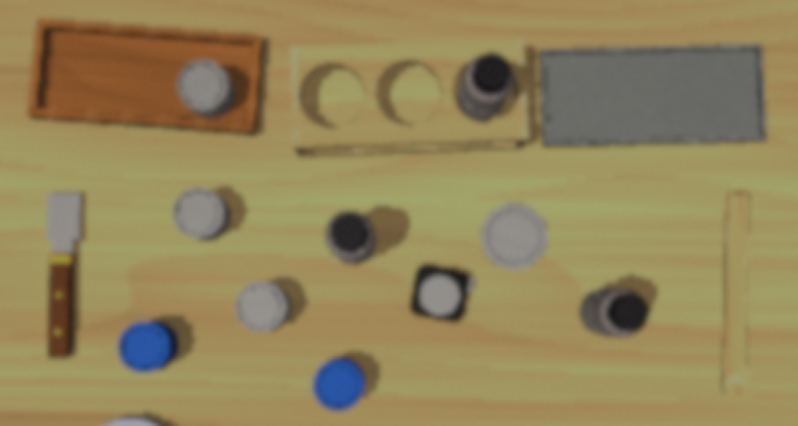

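View pics/c2.png

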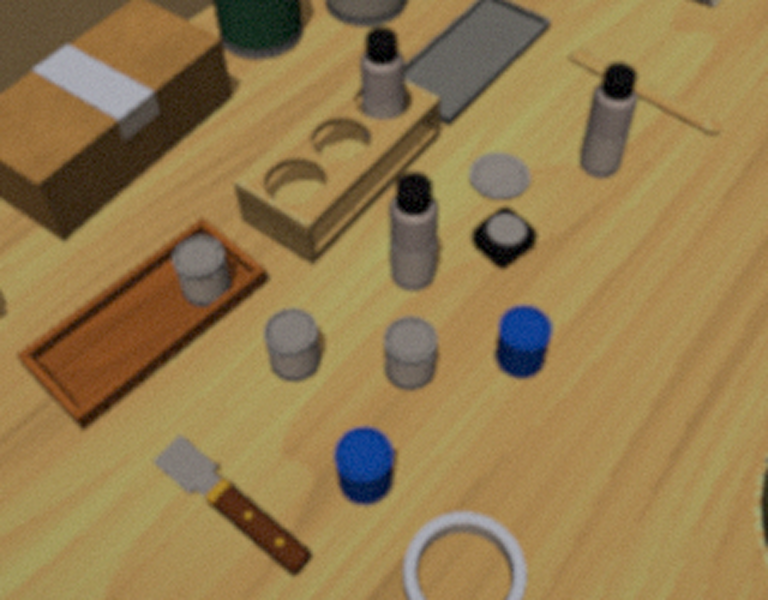

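The crops confirm it: tins grey at crop (203,213) and (263,306), cans capped black at (351,231) and (627,312), blue ones left alone. Next I compute all positions.

Run:
```python
from h import *
np.set_printoptions(precision=4,suppress=True)
T=lambda l:np.array(l)/2.75+[130,120]
S=lambda l:np.array(l)/2.4+[100,120]
def s(n,a,b,z):
    A=cast("top",T(a),z); print(n,"top\n",A); 
    if len(a)==4: print(" c",A.mean(0),"edges",np.degrees(np.arctan2(*(A[1]-A[0])[::-1])),np.degrees(np.arctan2(*(A[2]-A[3])[::-1])),np.linalg.norm(A[1]-A[0]),np.linalg.norm(A[2]-A[1]))
    if b: print("side\n",cast("side",S(b),z))
s("tins a b stored",[(203,213),(263,306),(205,87)],[(293,324),(411,332),(199,248)],.05)
s("caps a b stored",[(351,231),(627,312),(492,74)],[(414,183),(619,73),(381,38)],.135)
s("rack",[(294,46),(527,45),(531,142),(298,150)],None,.062)
s("holes",[(334,96),(411,93)],[(297,178),(342,137)],.062)
s("tray",[(38,20),(266,38),(258,133),(30,117)],[(22,355),(202,221),(267,272),(84,425)],.022)
s("tool",[(540,52),(762,45),(765,139),(545,146)],None,.014)
s("knife tip,end",[(66,192),(61,356)],[(170,450),(302,562)],.012)
print(telemetry.get_obs()["time_s"])
```

```text
tins a b stored top
 [[0.5002 0.188 ]
 [0.4141 0.1295]
 [0.6197 0.1897]]
side
 [[0.5017 0.1869]
 [0.4157 0.1266]
 [0.6292 0.1824]]
caps a b stored top
 [[ 0.4803  0.0457]
 [ 0.4148 -0.1935]
 [ 0.6198 -0.0742]]
side
 [[ 0.4776  0.0477]
 [ 0.413  -0.1927]
 [ 0.6268 -0.0827]]
rack top
 [[ 0.6579  0.1055]
 [ 0.6636 -0.1132]
 [ 0.5718 -0.118 ]
 [ 0.5598  0.0994]]
 c [ 0.6133 -0.0066] edges -88.51818427868861 -86.86021146522883 0.21881395428468958 0.0919302874050959
holes top
 [[ 0.6114  0.067 ]
 [ 0.6157 -0.005 ]]
side
 [[ 0.6106  0.0662]
 [ 0.614  -0.0039]]
tray top
 [[0.6876 0.3585]
 [0.6746 0.1366]
 [0.5812 0.1419]
 [0.5923 0.3624]]
 c [0.6339 0.2499] edges -93.35876541580349 -92.89022359432172 0.22219925864197765 0.09352482424049978
side
 [[0.6827 0.3577]
 [0.6717 0.1457]
 [0.5765 0.1488]
 [0.5835 0.3651]]
tool top
 [[ 0.6684 -0.1318]
 [ 0.6801 -0.3513]
 [ 0.5867 -0.3541]
 [ 0.5753 -0.1377]]
 c [ 0.6276 -0.2437] edges -86.93206430168726 -87.00146448063299 0.21978246484472833 0.09349837659573312
knife tip,end top
 [[0.5212 0.328 ]
 [0.3624 0.3269]]
side
 [[0.5141 0.3309]
 [0.3617 0.3284]]
0.1
```

Request:
arm_command(
  series="0 0 -20 0 0;0 0 -20 0 0;0 0 0 -0.117 0;0 0 0 -0.117 0;0 0 0 -0.117 0;0 0 0 -0.117 0;0 0 0 -0.117 0;0 0 0 -0.117 0;0 0 0 -0.117 0;0 0 0 -0.117 0;0 0 0 -0.117 0;0 0 0 -0.117 0;0 0 0 0 0;0 0 0 0 0",
  squeeze=20,
)

```text
time_s: 1.27
tool_pos: [0.2528, -0.5986, 0.2621]
tool_rot: [-180.0, -0.0, 89.8]
force: [0.1, -0.3, -0.6]
grip_width: 0.0872
grasp_force: 0.0
```

Request:
arm_command(
  series="22.5 9 0 0 0;22.5 9 0 0 0;22.5 9 0 0 0;22.5 9 0 0 0;22.5 9 0 0 0;22.5 9 0 0 0;22.5 9 0 0 0;22.5 9 0 0 0;22.5 9 0 0 0;22.5 9 0 0 0;22.5 9 0 0 0;22.5 9 0 0 0;22.5 9 0 0 0;22.5 9 0 0 0;22.5 9 0 0 0;22.5 9 0 0 0;22.5 9 0 0 0;22.5 8 0 0 0;0 0 0 0 0;0 0 0 0 0",
)

```text
time_s: 2.93
tool_pos: [0.4148, -0.1928, 0.2627]
tool_rot: [180.0, 0.1, 90.0]
force: [-0.6, -0.8, -0.7]
grip_width: 0.0869
grasp_force: 0.0
```

Request:
arm_command(
  series="0 0 20 0 0;0 0 20 0 0;0 0 20 0 0;0 0 20 0 0;0 0 20 0 0;0 0 20 0 0;0 0 20 0 0;0 0 15 0 0;0 0 15 0 0;0 0 10 0 0;0 0 9 0 0;0 0 0 0 0;0 0 0 0 0",
)

```text
time_s: 4.02
tool_pos: [0.4142, -0.1942, 0.0735]
tool_rot: [-180.0, -0.0, 89.9]
force: [-0.2, 0.2, 0.0]
grip_width: 0.0872
grasp_force: 0.0
```

Run:
```python
from h import *
a=cams.read_camera("side")[60:260,260:460]; b=cams.read_camera("top")[130:330,260:460]
cv2.imwrite("pics/d1.png",cv2.resize(np.hstack([a,b]),None,fx=2,fy=2,interpolation=cv2.INTER_CUBIC))
```

```text
(no output)
```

View pics/d1.png

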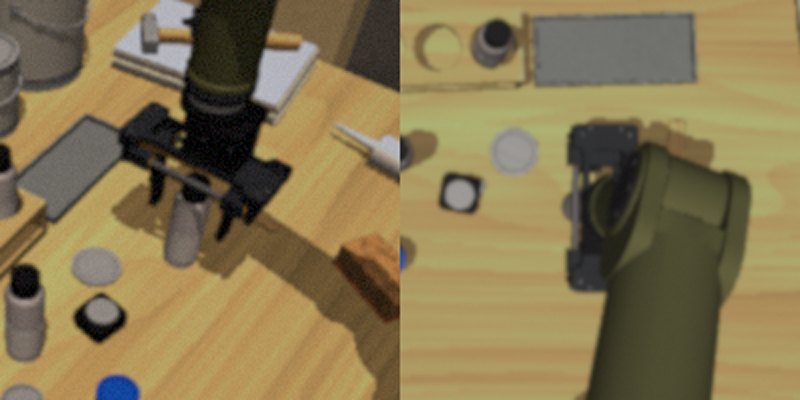

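The can stands between the two fingers in the side view at crop (187,220), so I close and lift.

Request:
arm_command(
  series="0 0 0 0 60;0 0 0 0 100;0 0 0 0 130;0 0 0 0 160;0 0 0 0 200;0 0 0 0 255;0 0 0 0 255;0 0 0 0 255;0 0 0 0 255;0 0 -10 0 255;0 0 -20 0 255;0 0 -20 0 255;0 0 -20 0 255;0 0 -20 0 255;0 0 -10 0 255;0 0 0 0 255",
  squeeze=20,
)

```text
time_s: 5.45
tool_pos: [0.4158, -0.1946, 0.1761]
tool_rot: [179.8, 0.2, 89.9]
force: [0.2, 0.3, -2.1]
grip_width: 0.0445
grasp_force: 20.0
```

Request:
arm_command(
  series="0 0 -15 0 255;0 0 -25 0 255;0 0 -25 0 255;10 10 0 0 255;16 17 0 0 255;18 19 0 0 255;18 19 0 0 255;18 19 0 0 255;18 19 0 0 255;18 19 0 0 255;18 19 0 0 255;18 19 0 0 255;16 17 0 0 255;12 13 0 0 255;6 6 0 0 255;3 3 0 0 255;0 0 0 0 255;0 0 0 0 255",
)

```text
time_s: 6.95
tool_pos: [0.6129, -0.0061, 0.238]
tool_rot: [-179.9, 0.0, 89.9]
force: [-0.3, -0.1, -1.7]
grip_width: 0.0444
grasp_force: 20.0
```

Run:
```python
from h import *
a=cams.read_camera("side")[60:310,160:410]; b=cams.read_camera("top")[80:330,180:430]
cv2.imwrite("pics/d2.png",cv2.resize(np.hstack([a,b]),None,fx=1.6,fy=1.6,interpolation=cv2.INTER_CUBIC))
```

```text
(no output)
```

View pics/d2.png

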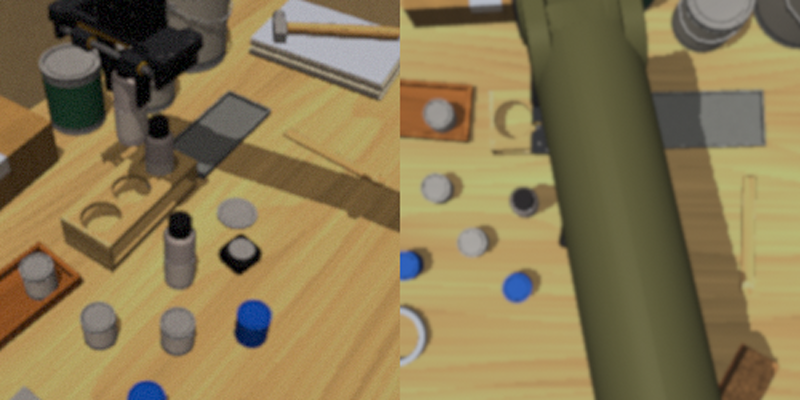

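Run:
```python
from h import *
print(proj("side",[[.613,-.006,.165],[.613-.017,-.006+.015,.165],[.615,-.0045,.062],[.613,-.006,.3]]))
a=cams.read_camera("side")[90:220,180:340]
cv2.imwrite("pics/d3.png",cv2.resize(a,None,fx=4,fy=4,interpolation=cv2.INTER_CUBIC))
```

```text
[[241.17447735 145.06191084]
 [242.3166331  151.77011061]
 [242.34825894 176.75895604]
 [237.70127595  93.92909354]]
```

View pics/d3.png

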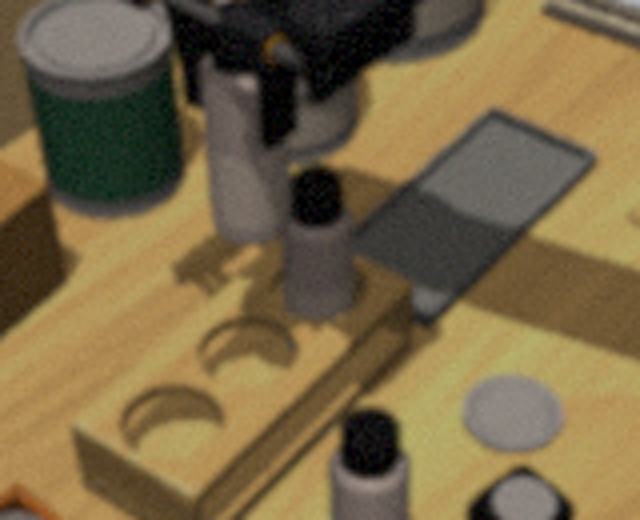

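Can foot at (242,146) and hole at (242,177) match the predicted pixels, so I lower it.

Request:
arm_command(
  series="1 2 15 0 255;0 0 20 0 255;0 0 20 0 255;0 0 20 0 255;0 0 15 0 255;0 0 15 0 255;0 0 15 0 255;0 0 12 0 255;0 0 6 0 255;0 0 3 0 255;0 0 2 0 255;0 0 2 0 255;0 0 0 0 255;0 0 0 0 255",
)

```text
time_s: 8.27
tool_pos: [0.616, -0.0041, 0.0941]
tool_rot: [179.9, 0.0, 89.9]
force: [0.3, -0.2, -0.6]
grip_width: 0.0446
grasp_force: 20.0
```

Request:
arm_command(
  series="0 0 2 0 255;0 0 1.5 0 255;0 0 1 0 255;0 0 1 0 255;0 0 0 0 255;0 0 0 0 255",
)

```text
time_s: 8.77
tool_pos: [0.6157, -0.0041, 0.0886]
tool_rot: [180.0, 0.0, 89.9]
force: [-0.9, -0.3, 3.3]
grip_width: 0.0446
grasp_force: 20.0
```

Request:
arm_command(
  series="0 0 0 0 100;0 0 0 0 80;0 0 0 0 40;0 0 0 0 0;0 0 0 0 0;0 0 0 0 0;0 0 0 0 0;0 0 -10 0 0;0 0 -20 0 0;0 0 -20 0 0;0 0 -20 0 0;0 0 -20 0 0;0 0 -20 0 0;0 0 -20 0 0;0 0 -20 0 0;0 0 0 0 0",
)

```text
time_s: 10.1
tool_pos: [0.6178, -0.0035, 0.2435]
tool_rot: [179.6, 0.0, 90.0]
force: [1.3, 1.0, 1.0]
grip_width: 0.0871
grasp_force: 0.0
```

Request:
arm_command(
  series="5 -13 0 0 0;5 -14 0 0 0;5 -14 0 0 0;5 -14 0 0 0;5 -14 0 0 0;5 -14 0 0 0;5 -14 0 0 0;5 -14 0 0 0;5 -14 0 0 0;5 -12 0 0 0;0 0 0 0 0;0 0 20 0 0;0 0 20 0 0;0 0 20 0 0;0 0 20 0 0;0 0 20 0 0;0 0 20 0 0;0 0 20 0 0;0 0 12 0 0;0 0 0 0 0",
)

```text
time_s: 11.77
tool_pos: [0.4769, 0.0458, 0.0836]
tool_rot: [-179.7, -0.1, 90.0]
force: [-0.3, 0.2, 0.3]
grip_width: 0.0872
grasp_force: 0.0
```

Run:
```python
from h import *
a=cams.read_camera("side")[80:280,170:370]
cv2.imwrite("pics/d4.png",cv2.resize(a,None,fx=3,fy=3,interpolation=cv2.INTER_CUBIC))
print(telemetry.get_obs()["tool_pos"])
```

```text
[0.47799643 0.04604959 0.08514507]
```

View pics/d4.png

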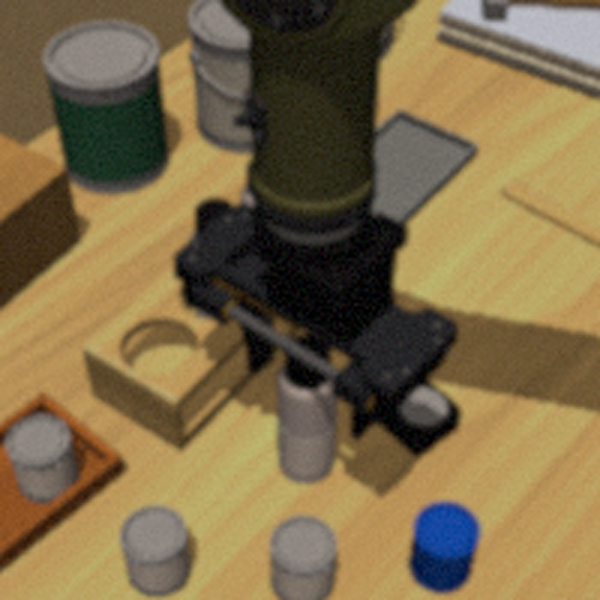

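Can a stands between the fingers (crop 307,440).

Request:
arm_command(
  series="0 0 6 0 0;0 0 5 0 0;0 0 0 0 60;0 0 0 0 100;0 0 0 0 140;0 0 0 0 200;0 0 0 0 255;0 0 0 0 255;0 0 0 0 255;0 0 0 0 255;0 0 0 0 255;0 0 -10 0 255;0 0 -20 0 255;0 0 -20 0 255;0 0 -20 0 255;0 0 -20 0 255;0 0 -20 0 255;0 0 -20 0 255;0 0 -10 0 255;0 0 0 0 255",
)

```text
time_s: 13.48
tool_pos: [0.4799, 0.0463, 0.2174]
tool_rot: [179.8, 0.0, 89.9]
force: [0.3, 0.7, -1.6]
grip_width: 0.0448
grasp_force: 20.0
```

Request:
arm_command(
  series="2 9 0 0 255;2 14 0 0 255;2 14 0 0 255;3 14 0 0 255;3 14 0 0 255;2 14 0 0 255;2 14 0 0 255;2 14 0 0 255;2 12 0 0 255;0 8 0 0 255;0 4 0 0 255;0 0 0 0 255;0 0 0 0 255",
)

```text
time_s: 14.57
tool_pos: [0.609, 0.0659, 0.2144]
tool_rot: [-179.9, 0.0, 90.0]
force: [-0.0, 0.1, -1.4]
grip_width: 0.0446
grasp_force: 20.0
```

Run:
```python
from h import *
a=cams.read_camera("side")[100:250,160:360]
p=telemetry.get_obs()["tool_pos"];print(p)
print(proj("side",[[*p[:2],p[2]-.073],[.611,.0665,.062]])-[160,100])
cv2.imwrite("pics/d5.png",cv2.resize(a,None,fx=4,fy=4,interpolation=cv2.INTER_CUBIC))
```

```text
[0.60893478 0.06588728 0.21470704]
[[61.27368295 70.5546082 ]
 [63.55920157 94.15930764]]
```

View pics/d5.png

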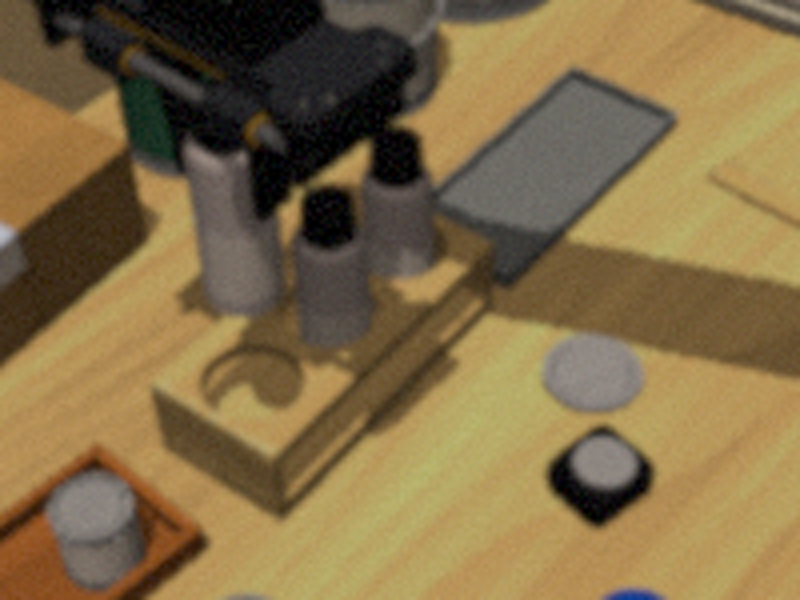

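Can b stands down in the middle hole. Can a's foot at (245,290) is over the hole at (252,380) as predicted.

Request:
arm_command(
  series="1 2 10 0 255;0 0 18 0 255;0 0 18 0 255;0 0 18 0 255;0 0 15 0 255;0 0 15 0 255;0 0 12 0 255;0 0 8 0 255;0 0 4 0 255;0 0 3 0 255;0 0 2 0 255;0 0 1 0 255;0 0 1 0 255;0 0 0 0 255;0 0 0 0 255",
)

```text
time_s: 15.87
tool_pos: [0.6119, 0.0669, 0.0904]
tool_rot: [180.0, 0.0, 89.9]
force: [0.3, 0.4, -1.3]
grip_width: 0.0445
grasp_force: 20.0
```

Request:
arm_command(
  series="0 0 1 0 255;0 0 1 0 255;0 0 0.5 0 255;0 0 0.5 0 255;0 0 0 0 255;0 0 0 0 255",
)

```text
time_s: 16.37
tool_pos: [0.6125, 0.067, 0.0899]
tool_rot: [179.9, 0.1, 89.9]
force: [-3.6, -0.9, 12.1]
grip_width: 0.0448
grasp_force: 20.0
```

Request:
arm_command(
  series="0 0 -0.5 0 255;0 0 0 0 100;0 0 0 0 80;0 0 0 0 40;0 0 0 0 0;0 0 0 0 0;0 0 0 0 0;0 0 0 0 0;0 0 -10 0 0;0 0 -20 0 0;0 0 -20 0 0;0 0 -20 0 0;0 0 -20 0 0;0 0 -20 0 0;0 0 0 0 0",
)

```text
time_s: 17.62
tool_pos: [0.614, 0.0679, 0.2028]
tool_rot: [179.6, -0.0, 90.0]
force: [0.9, 0.8, 0.8]
grip_width: 0.0868
grasp_force: 0.0
```

Request:
arm_command(
  series="12 -11 0 0 0;12 -11 0 0 0;12 -11 0 0 0;12 -11 0 0 0;12 -11 0 0 0;12 -11 0 0 0;12 -11 0 0 0;12 -11 0 0 0;12 -11 0 0 0;12 -11 0 0 0;0 0 0 0 0;0 0 20 0 0;0 0 20 0 0;0 0 20 0 0;0 0 20 0 0;0 0 20 0 0;0 0 20 0 0;0 0 0 0 0",
)

```text
time_s: 19.12
tool_pos: [0.4995, 0.1852, 0.0738]
tool_rot: [-179.6, 0.1, 89.9]
force: [-0.4, 0.0, 0.4]
grip_width: 0.0871
grasp_force: 0.0
```

Run:
```python
from h import *
a=cams.read_camera("side")[100:300,130:330]
cv2.imwrite("pics/d6.png",cv2.resize(a,None,fx=3,fy=3,interpolation=cv2.INTER_CUBIC))
print(telemetry.get_obs()["tool_pos"])
```

```text
[0.50052805 0.18594747 0.07579492]
```

View pics/d6.png

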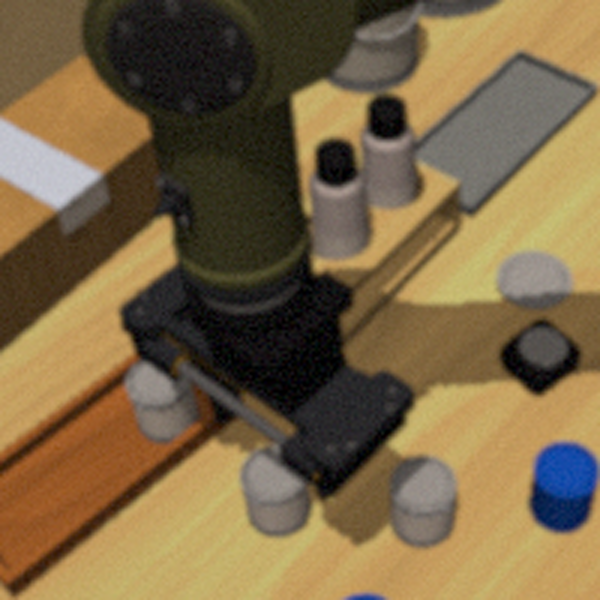

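The tin is under the fingers (crop 277,480); descend and grip.

Request:
arm_command(
  series="2 1 15 0 0;0 0 15 0 0;0 0 12 0 0;0 0 8 0 0;0 0 2 0 0;0 0 0 0 60;0 0 0 0 100;0 0 0 0 140;0 0 0 0 200;0 0 0 0 255;0 0 0 0 255;0 0 0 0 255;0 0 0 0 255;0 0 0 0 255",
)

```text
time_s: 20.33
tool_pos: [0.5028, 0.1889, 0.0257]
tool_rot: [-180.0, 0.0, 89.9]
force: [-0.7, -0.9, 2.5]
grip_width: 0.0476
grasp_force: 20.0
```

Request:
arm_command(
  series="0 0 -10 0 255;0 0 -20 0 255;0 0 -20 0 255;0 0 -20 0 255;0 0 -15 0 255;12 12 0 0 255;12 13 0 0 255;12 13 0 0 255;12 13 0 0 255;12 13 0 0 255;12 13 0 0 255;12 13 0 0 255;12 13 0 0 255;12 13 0 0 255;11 11 0 0 255;6 4 0 0 255;0 0 0 0 255;0 0 0 0 255",
)

```text
time_s: 21.83
tool_pos: [0.6332, 0.314, 0.1104]
tool_rot: [-179.9, 0.0, 90.0]
force: [-0.5, -0.1, -1.0]
grip_width: 0.0478
grasp_force: 20.0
```

Run:
```python
from h import *
a=cams.read_camera("side")[140:340,80:280]
p=telemetry.get_obs()["tool_pos"];print(p)
print((proj("side",[[*p[:2],p[2]-.025],[*p[:2],.006],[.634,.314,.006]])-[80,140])*3)
cv2.imwrite("pics/d7.png",cv2.resize(a,None,fx=3,fy=3,interpolation=cv2.INTER_CUBIC))
```

```text
[0.63323057 0.31336915 0.11048512]
[[154.37882308 333.13043053]
 [183.92822013 392.44898731]
 [182.59348467 392.43652539]]
```

View pics/d7.png

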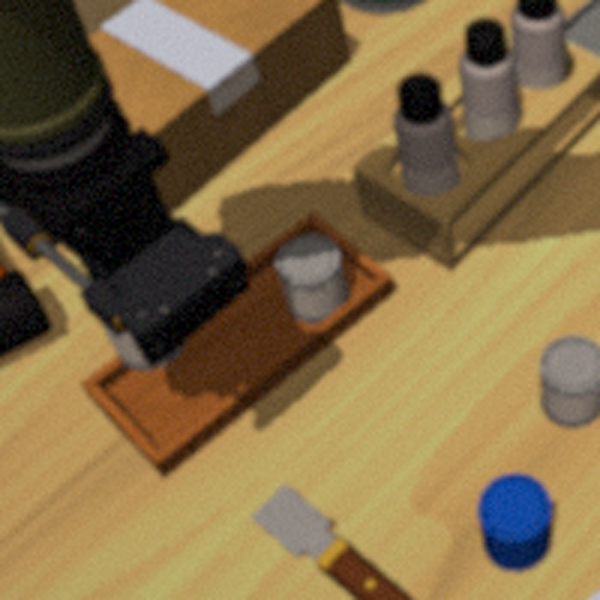

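The target is centred in the tray's free left part; lower.

Request:
arm_command(
  series="0 0 15 0 255;0 0 18 0 255;0 0 16 0 255;0 0 12 0 255;0 0 8 0 255;0 0 3 0 255;0 0 2 0 255;0 0 1 0 255;0 0 0 0 255;0 0 0 0 255",
)

```text
time_s: 22.72
tool_pos: [0.6343, 0.3142, 0.0363]
tool_rot: [179.9, -0.0, 89.9]
force: [-0.2, -0.0, -0.5]
grip_width: 0.0475
grasp_force: 20.0
```

Request:
arm_command(
  series="0 0 1.5 0 255;0 0 1 0 255;0 0 0.7 0 255;0 0 0.7 0 255;0 0 0 0 255;0 0 0 0 255",
)

```text
time_s: 23.22
tool_pos: [0.6339, 0.3138, 0.0318]
tool_rot: [180.0, 0.0, 89.9]
force: [-0.8, -0.3, 0.6]
grip_width: 0.0478
grasp_force: 20.0
```

Request:
arm_command(
  series="0 0 0.5 0 255;0 0 0.3 0 255;0 0 0 0 255;0 0 0 0 255",
)

```text
time_s: 23.55
tool_pos: [0.6339, 0.3139, 0.0317]
tool_rot: [180.0, 0.0, 89.9]
force: [-1.9, -2.0, 4.9]
grip_width: 0.0479
grasp_force: 20.0
```

Request:
arm_command(
  series="0 0 0 0 100;0 0 0 0 80;0 0 0 0 40;0 0 0 0 0;0 0 0 0 0;0 0 0 0 0;0 0 0 0 0;0 0 -10 0 0;0 0 -20 0 0;0 0 -20 0 0;0 0 -20 0 0;0 0 -20 0 0;0 0 0 0 0",
)

```text
time_s: 24.63
tool_pos: [0.636, 0.3158, 0.1267]
tool_rot: [179.6, -0.2, 89.9]
force: [0.3, 1.0, 1.8]
grip_width: 0.0873
grasp_force: 0.0
```

Request:
arm_command(
  series="-12 -14 0 0 0;-15 -18 0 0 0;-16 -19 0 0 0;-16 -19 0 0 0;-16 -19 0 0 0;-16 -19 0 0 0;-16 -19 0 0 0;-16 -19 0 0 0;-16 -19 0 0 0;-16 -19 0 0 0;-16 -19 0 0 0;-14 -16 0 0 0;0 0 0 0 0;0 0 15 0 0;0 0 15 0 0;0 0 15 0 0;0 0 0 0 0",
)

```text
time_s: 26.05
tool_pos: [0.4129, 0.129, 0.0738]
tool_rot: [-179.8, -0.0, 90.0]
force: [-1.1, -0.4, 1.0]
grip_width: 0.0873
grasp_force: 0.0
```

Run:
```python
from h import *
a=cams.read_camera("side")[130:330,120:340]
cv2.imwrite("pics/d8.png",cv2.resize(a,None,fx=3,fy=3,interpolation=cv2.INTER_CUBIC))
print(telemetry.get_obs()["tool_pos"])
```

```text
[0.41367805 0.12944234 0.07498207]
```

View pics/d8.png

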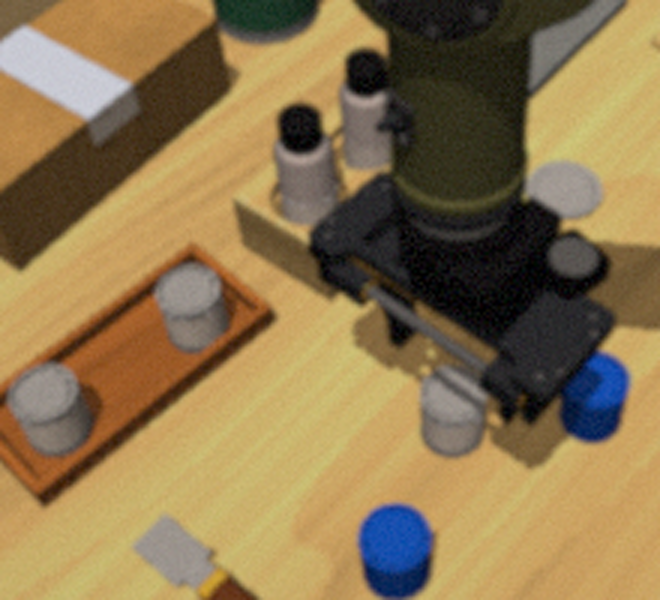

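Tin a stands in the tray (crop 50,410). The grey tin b is under the gripper (453,410), with the blue one clear of the finger.

Request:
arm_command(
  series="-1 1 15 0 0;0 0 15 0 0;0 0 12 0 0;0 0 7 0 0;0 0 2 0 0;0 0 0 0 60;0 0 0 0 100;0 0 0 0 140;0 0 0 0 200;0 0 0 0 255;0 0 0 0 255;0 0 0 0 255;0 0 0 0 255;0 0 0 0 255",
)

```text
time_s: 27.27
tool_pos: [0.4156, 0.128, 0.0249]
tool_rot: [-180.0, 0.0, 89.9]
force: [-0.5, -0.6, 2.8]
grip_width: 0.0477
grasp_force: 20.0
```

Request:
arm_command(
  series="0 0 -10 0 255;0 0 -20 0 255;0 0 -20 0 255;0 0 -20 0 255;0 0 -15 0 255;8 12 0 0 255;10 18 0 0 255;10 18 0 0 255;10 18 0 0 255;10 18 0 0 255;10 18 0 0 255;10 18 0 0 255;10 18 0 0 255;10 18 0 0 255;10 18 0 0 255;10 18 0 0 255;10 18 0 0 255;6 8 0 0 255;0 0 0 0 255;0 0 0 0 255",
)

```text
time_s: 28.93
tool_pos: [0.6334, 0.2521, 0.1098]
tool_rot: [-179.9, -0.0, 90.0]
force: [-0.0, -0.4, -1.2]
grip_width: 0.0477
grasp_force: 20.0
```

Request:
arm_command(
  series="0 0 15 0 255;0 0 18 0 255;0 0 16 0 255;0 0 12 0 255;0 0 8 0 255;0 0 3 0 255;0 0 2 0 255;0 0 1 0 255;0 0 0.7 0 255;0 0 0.7 0 255;0 0 0 0 255;0 0 0 0 255",
)

```text
time_s: 29.93
tool_pos: [0.6341, 0.252, 0.0339]
tool_rot: [180.0, -0.0, 89.9]
force: [0.4, 0.3, -1.1]
grip_width: 0.0473
grasp_force: 20.0
```

Request:
arm_command(
  series="0 0 0.7 0 255;0 0 0.7 0 255;0 0 0.6 0 255;0 0 0 0 255;0 0 0 0 255",
)

```text
time_s: 30.35
tool_pos: [0.6338, 0.2518, 0.0313]
tool_rot: [-180.0, 0.0, 89.9]
force: [0.0, -1.1, -0.9]
grip_width: 0.0476
grasp_force: 20.0
```

Request:
arm_command(
  series="0 0 0.6 0 255;0 0 0.6 0 255;0 0 0 0 255;0 0 0 0 255",
)

```text
time_s: 30.68
tool_pos: [0.6339, 0.2519, 0.031]
tool_rot: [180.0, 0.0, 89.9]
force: [-2.2, -0.8, 5.8]
grip_width: 0.0475
grasp_force: 20.0
```

Request:
arm_command(
  series="0 0 0 0 100;0 0 0 0 80;0 0 0 0 40;0 0 0 0 0;0 0 0 0 0;0 0 0 0 0;0 0 0 0 0;0 0 -10 0 0;0 0 -20 0 0;0 0 -20 0 0;0 0 -20 0 0;0 0 -20 0 0;0 0 -10 0 0;0 0 0 0 0",
)

```text
time_s: 31.85
tool_pos: [0.6353, 0.253, 0.1338]
tool_rot: [179.7, -0.1, 89.9]
force: [0.3, -0.2, -0.3]
grip_width: 0.0873
grasp_force: 0.0
```

Request:
arm_command(
  series="5 -14 0 0 0;6 -18 0 0 0;6 -18 0 0 0;6 -18 0 0 0;6 -18 0 0 0;6 -18 0 0 0;6 -18 0 0 0;6 -18 0 0 0;6 -18 0 0 0;6 -18 0 0 0;6 -18 0 0 0;6 -16 0 0 0;4 -8 0 0 0;0 0 0 0 0",
)

```text
time_s: 33.02
tool_pos: [0.4138, 0.3282, 0.13]
tool_rot: [-180.0, 0.0, 90.1]
force: [0.4, 0.7, 0.4]
grip_width: 0.0866
grasp_force: 0.0
```

Request:
arm_command(
  series="0 0 0 -0.121 0;0 0 0 -0.121 0;0 0 0 -0.121 0;0 0 0 -0.121 0;0 0 0 -0.121 0;0 0 0 -0.121 0;0 0 0 -0.121 0;0 0 0 -0.121 0;0 0 0 -0.121 0;0 0 0 -0.121 0;0 0 0 -0.121 0;0 0 0 -0.121 0;0 0 0 -0.121 0;0 0 0 0 0;0 0 0 0 0",
)

```text
time_s: 34.27
tool_pos: [0.4168, 0.3266, 0.1299]
tool_rot: [180.0, -0.0, 179.8]
force: [0.3, -0.0, 0.3]
grip_width: 0.087
grasp_force: 0.0
```

Run:
```python
from h import *
a=cams.read_camera("side")[140:380,60:320]; b=cams.read_camera("top")[110:350,100:360]
cv2.imwrite("pics/d9.png",cv2.resize(np.hstack([a,b]),None,fx=1.53,fy=1.53,interpolation=cv2.INTER_CUBIC))
p=telemetry.get_obs()["tool_pos"];print(p)
print(proj("side",[[*p[:2],p[2]],[*p[:2],.018],[.416,.3275,.018]])-[60,140])
```

```text
[0.41642091 0.32676491 0.13007697]
[[137.28767338 169.84237806]
 [145.60860134 194.52639924]
 [145.49352231 194.94187448]]
```

View pics/d9.png

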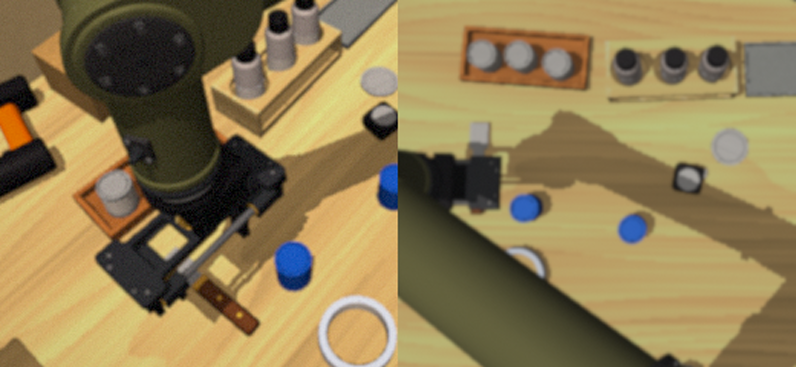

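Both trays look right: three tins stand in a row and three cans are in the rack. The gripper is over the knife handle, with the blue tin near the right finger. I narrow the fingers first, then descend.

Request:
arm_command(
  series="0 0 10 0 79;0 0 15 0 79;0 0 18 0 79;0 0 18 0 79;0 0 18 0 79;0 0 15 0 79;0 0 12 0 79;0 0 8 0 79;0 0 5 0 79;0 0 2 0 79;0 0 0 0 79;0 0 0 0 79",
)

```text
time_s: 35.37
tool_pos: [0.4163, 0.3275, 0.0097]
tool_rot: [180.0, 0.0, -179.9]
force: [1.0, -0.8, 0.4]
grip_width: 0.06
grasp_force: 0.0
```

Request:
arm_command(
  series="0 0 2 0 79;0 0 1.5 0 79;0 0 0 0 120;0 0 0 0 160;0 0 0 0 200;0 0 0 0 255;0 0 0 0 255;0 0 0 0 255;0 0 0 0 255;0 0 0 0 255;0 0 0 0 255;0 0 0 0 255;0 0 0 0 255",
)

```text
time_s: 36.45
tool_pos: [0.4159, 0.3271, 0.0057]
tool_rot: [180.0, 0.0, -179.9]
force: [0.4, 0.2, 0.1]
grip_width: 0.022
grasp_force: 20.0
```

Request:
arm_command(
  series="0 0 -8 0 255;0 0 -15 0 255;0 0 -20 0 255;0 0 -20 0 255;0 0 -20 0 255;0 0 -20 0 255;0 0 -20 0 255;0 0 -20 0 255;0 0 -20 0 255;0 0 -20 0 255;0 0 -20 0 255;0 0 -15 0 255;0 0 0 0 255",
)

```text
time_s: 37.53
tool_pos: [0.4168, 0.3287, 0.2275]
tool_rot: [179.9, 0.3, -179.9]
force: [0.1, -1.1, -0.8]
grip_width: 0.0219
grasp_force: 20.0
```

Request:
arm_command(
  series="0 0 0 0.1168 255;0 0 0 0.1168 255;0 0 0 0.1168 255;0 0 0 0.1168 255;0 0 0 0.1168 255;0 0 0 0.1168 255;0 0 0 0.1168 255;0 0 0 0.1168 255;0 0 0 0.1168 255;0 0 0 0.1168 255;0 0 0 0.1168 255;0 0 0 0.1168 255;0 0 0 0.1168 255;0 0 0 0 255;0 0 0 0 255",
)

```text
time_s: 38.78
tool_pos: [0.4154, 0.3269, 0.2232]
tool_rot: [-180.0, 0.0, 93.3]
force: [0.4, -0.3, -1.3]
grip_width: 0.0219
grasp_force: 20.0
```

Request:
arm_command(
  series="-20 6.5 0 0 255;-20 6.5 0 0 255;-20 6.5 0 0 255;-20 6.5 0 0 255;-20 6.5 0 0 255;-20 6.5 0 0 255;-20 6.5 0 0 255;-20 6.5 0 0 255;-20 6.5 0 0 255;-20 6.5 0 0 255;-20 6.5 0 0 255;-20 6.5 0 0 255;-20 6.5 0 0 255;-20 6.5 0 0 255",
)

```text
time_s: 39.95
tool_pos: [0.5218, 0.0514, 0.2234]
tool_rot: [-180.0, 0.0, 93.3]
force: [1.3, 0.4, -0.1]
grip_width: 0.0218
grasp_force: 20.0
```

Request:
arm_command(
  series="-20 6.5 0 0 255;-20 6.5 0 0 255;-20 6.5 0 0 255;-20 6.5 0 0 255;-20 6.5 0 0 255;-20 6.5 0 0 255;-20 6.5 0 0 255;-20 6.5 0 0 255;-20 6.5 0 0 255;-20 6.5 0 0 255;-20 6.5 0 0 255;-20 6.5 0 0 255;-18 6 0 0 255;0 0 0 0 255;0 0 0 0 255",
)

```text
time_s: 41.2
tool_pos: [0.6193, -0.2025, 0.2228]
tool_rot: [-179.9, -0.1, 93.0]
force: [1.0, 0.1, 0.5]
grip_width: 0.0218
grasp_force: 20.0
```

Request:
arm_command(
  series="-10 3 0 0 255;-6.5 3 10 0 255;0 0 20 0 255;0 0 20 0 255;0 0 20 0 255;0 0 20 0 255;0 0 20 0 255;0 0 20 0 255;0 0 10 0 255;0 0 0 0 255;0 0 0 0 255",
)

```text
time_s: 42.12
tool_pos: [0.6263, -0.2168, 0.0835]
tool_rot: [-180.0, -0.0, 93.1]
force: [-0.4, -0.2, -0.4]
grip_width: 0.0218
grasp_force: 20.0
```

Run:
```python
from h import *
A=cast("side",np.array([(575,72),(677,120),(508,283),(437,205)])/4+[160,100],.014); print(A,A.mean(0))
p=telemetry.get_obs()["tool_pos"];print(p)
a=cams.read_camera("side")[60:220,220:400]; b=cams.read_camera("top")[110:270,270:450]
cv2.imwrite("pics/d10.png",cv2.resize(np.hstack([a,b]),None,fx=2.2,fy=2.2,interpolation=cv2.INTER_CUBIC))
```

```text
[[ 0.67089217 -0.34317583]
 [ 0.5788681  -0.34555638]
 [ 0.57095028 -0.13034613]
 [ 0.65645986 -0.15947862]] [ 0.6192926  -0.24463924]
[ 0.62628428 -0.21679474  0.08349427]
```

Request:
arm_command(
  series="0 -2 15 0 255;0 0 18 0 255;0 0 15 0 255;0 0 10 0 255;0 0 6 0 255;0 0 4 0 255;0 0 2 0 255;0 0 1 0 255;0 0 0 0 255;0 0 0 0 255",
)

```text
time_s: 43.05
tool_pos: [0.6248, -0.2172, 0.0134]
tool_rot: [179.9, 0.0, 93.1]
force: [-0.1, 0.3, -1.9]
grip_width: 0.0217
grasp_force: 20.0
```

Request:
arm_command(
  series="0 0 1.2 0 255;0 0 1 0 255;0 0 0.7 0 255;0 0 0.6 0 255;0 0 0 0 255;0 0 0 0 255",
)

```text
time_s: 43.55
tool_pos: [0.6244, -0.2171, 0.0098]
tool_rot: [180.0, 0.0, 93.1]
force: [-2.2, 1.1, 4.3]
grip_width: 0.022
grasp_force: 20.0
```

Request:
arm_command(
  series="0 0 0 0 185;0 0 0 0 175;0 0 0 0 165;0 0 0 0 155;0 0 0 0 148;0 0 0 0 148;0 0 0 0 148;0 0 0 0 148;0 0 -5 0 148;0 0 -10 0 148;0 0 -20 0 148;0 0 -20 0 148;0 0 -20 0 148;0 0 -20 0 148;0 0 -20 0 148;0 0 -20 0 148;0 0 -20 0 148;0 0 -20 0 148;0 0 0 0 148",
)

```text
time_s: 45.13
tool_pos: [0.627, -0.2172, 0.1904]
tool_rot: [179.5, 0.2, 93.1]
force: [0.3, -0.0, 0.6]
grip_width: 0.0365
grasp_force: 0.0
```

Request:
arm_command(
  series="-20 -10 0 0 148;-20 -10 0 0 148;-20 -10 0 0 148;-20 -10 0 0 148;-20 -10 0 0 148;-20 -10 0 0 148;-20 -10 0 0 148;-20 -10 0 0 148;-20 -10 0 0 148;-20 -10 0 0 148;-20 -10 0 0 148;-20 -10 0 0 148;-20 -10 0 0 148;0 0 0 0 148;0 0 0 0 148;0 0 0 0 148",
)

```text
time_s: 46.47
tool_pos: [0.509, -0.4826, 0.1843]
tool_rot: [180.0, -0.1, 93.1]
force: [0.7, -0.8, 0.4]
grip_width: 0.0368
grasp_force: 0.0
```

Run:
```python
from h import *
a=cams.read_camera("side")[80:320,80:350]; b=cams.read_camera("top")[100:340,150:420]
cv2.imwrite("pics/fin.png",cv2.resize(np.hstack([a,b]),None,fx=1.48,fy=1.48,interpolation=cv2.INTER_CUBIC))
```

```text
(no output)
```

View pics/fin.png

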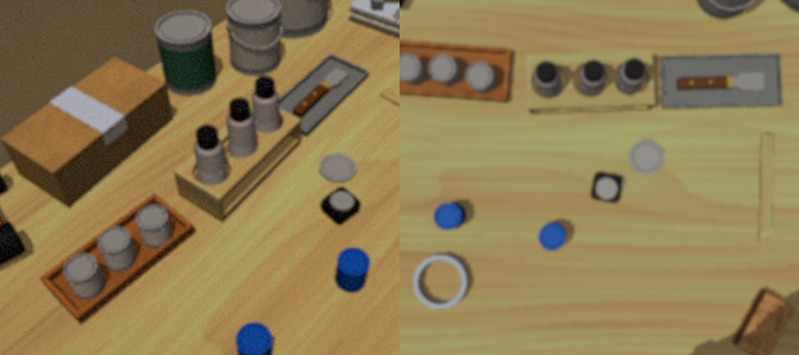

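All is in place: cans upright in the rack (210,150), (240,125), (265,100); three tins in the tray; the knife flat in the grey tray (720,82); the blue ones untouched.

```bash
python3 -c "
from cell import env; print(env.sign_off())"
```

```text
the job is handed in; nothing more can be done
None
```

The job is handed in at about 46 s: both cans stand down in the rack, both tins stand in the wooden tray and the putty knife lies flat in the grey tray, with the stored can and tin still standing in place and the blue look-alikes untouched.

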